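# Grind coffee into the mug with the hand mill

## Task

Stand the small mug upright on the worktop, centred under the end of the mill's chute, and let go of it. Then take the crank's knob and turn the crank clockwise (seen from above) through its heavy point twice, at an even pace of about six seconds a turn, without letting it kick back or race ahead, and stop with the knob over the chute again, the second time it comes round there. Let go, with the mug still under the chute, and do not disturb the other things on the worktop.

Things in the scene. Friction and masses are not known exactly. Their poses are not given: they have to be found in the camera images.
- mill: Hand coffee mill, fixed upright: a steel and wood tower 68 mm in diameter, 202 mm tall. Origin: on its axis at the worktop, z up; its front is its -x side. A 14 mm high foot plate reaches 70 mm behind the axis and 55 mm to each side, none in front. The 36 mm wide chute slopes down from the front to an end 84 mm before the axis, underside 114 mm above the worktop.
- spout (a point): Where the grounds fall from the chute's lower end: 85 mm in front of (-x of) the mill's axis, 115 mm above the worktop. The mug's mouth belongs centred below this point.
- axle (a point): Point on the crank's vertical axis of rotation, 215 mm above the worktop, at the height of the crank arm. The arm is a flat steel bar whose top is at 215 mm, its hub a small dome up to 225 mm.
- knob (a point): Middle of the crank's upright wooden knob (28 mm in diameter, 48 mm tall, from 216 to 264 mm above the worktop; this point is at 241 mm). It stands 65 mm from the crank's axis and spins freely on its own pin, so a gripper that holds it need not turn with the crank.
- crank (a joint): Crank angle, rad, clockwise from above positive, counting on over turns; 0, 6.283, 12.566 = knob over the chute (mill's -x side). Starts within -1.1..1.1. Takes about 3 N at the knob. In each turn, 1.3 to 3.14 rad past the chute, it is heavy: up to 9 N at 2.1, and pushes back if let go; from 3.14 to 5 rad it pulls ahead with up to 2 N. Elsewhere it stays where left. No stop.
- mug: The small pale mug, 92 mm tall, cup 84 mm in outer diameter, mass roughly 0.23 kg, standing upright. Origin: at its underside, z up; the cup's axis is at y = +18 mm and the handle points along its own -y, out to y = -60 mm.
- mug_mouth (a point): Centre of the small mug's mouth, on the cup's axis, 92 mm above its underside.
- mug_handle (a point): Place to pinch the small mug's handle from above: 66 mm from the cup's axis, 65 mm above the mug's underside. The handle there is 15 to 25 mm wide along the mug's x, stands upright, and its top is 84 mm above the underside.
- pinch_bowl: Bystander: small pale bowl, 85 mm wide, 38 mm high, origin at its underside.
- teaspoon: Bystander: teaspoon, 130 mm long, lying flat.
- salt_shaker: Bystander: salt shaker, 44 mm wide, 90 mm high, origin at its underside.
- lemon: Bystander: lemon, 78 mm long, 56 mm high.
- large_mug: Bystander: the larger, greenish mug, 88 mm wide, 106 mm high, at the back.

How it is judged:
On the way, in this order (a step that is already met when the one before it is completed fails the run):
1. the small mug stands upright under the chute, let go, before the crank has been turned into its first heavy point (horizontal distance between mug_mouth and spout below 0.025 m and height (world z) of mug between -0.006 and 0.006 m and angle between mug's own z axis and vertical below 0.1 rad and contact force between the fingers and mug below 0.2 N and linear speed of mug below 0.02 m/s and value of joint crank below 1.8 rad), for 0.2 s.
2. the crank has passed its heavy point once, with the mug under the chute (horizontal distance between mug_mouth and spout below 0.025 m and height (world z) of mug between -0.006 and 0.006 m and angle between mug's own z axis and vertical below 0.1 rad and value of joint crank above 4.2 rad), for 0.05 s.
3. the crank has passed its heavy point twice, with the mug under the chute (horizontal distance between mug_mouth and spout below 0.025 m and height (world z) of mug between -0.006 and 0.006 m and angle between mug's own z axis and vertical below 0.1 rad and value of joint crank above 10.5 rad), for 0.05 s.
At the end, for the whole second after the job is handed in: The small mug stands upright (within 0.1 rad) on the worktop, its mouth's centre within 25 mm (horizontally) of the point below the chute's end; the crank has gone twice through its heavy point and rests with the knob over the chute (joint 12.57 within 0.4 rad), released (horizontal distance between mug_mouth and spout below 0.025 m and height (world z) of mug between -0.006 and 0.006 m and angle between mug's own z axis and vertical below 0.1 rad and value of joint crank between 12.166 and 12.966 rad and velocity of joint crank between -0.1 and 0.1 rad/s and linear speed of mug below 0.02 m/s and contact force between the fingers and mill below 0.2 N); the robot touches nothing.
It fails at once if the crank races ahead (faster than 3.5 rad/s) (velocity of joint crank above 3.5 rad/s).
It fails at once if the crank kicks back (faster than 2 rad/s backwards) (velocity of joint crank below -2 rad/s).
It fails at once if the small mug is tipped by more than 0.6 rad (angle between mug's own z axis and vertical above 0.6 rad).
It fails at once if a bystander is moved by more than 40 mm (distance of any of pinch_bowl, teaspoon, salt_shaker, lemon, large_mug from where it was at the start of the episode above 0.04 m).
It also fails if it takes over 69 s, if anything falls off the work surface, if the arm or the gripper's body presses on something with over 40 N, if the wrist force passes 120 N, or if a joint passes its speed limit or range.

## Robot

A 6-joint arm with a two-finger parallel gripper is mounted at the origin on a cart in front of the work surface, level with it; the furniture and walls round the work are solid. World frame = base frame: x ahead of the robot, y to its left, z up, the work surface at z = 0. Lengths are in m, angles in rad, forces in N, time in s.
With the tool pointing down it reaches from about 0.35 to 0.975 m from the base axis. Payload 4.9 kg.
Tool frame: the origin (TCP) lies midway between the tips of the shut fingers; the grasp point (between the pads) lies 19 mm behind it; z points along the fingers, y is the direction in which the jaws open and shut (so a half turn about z gives the same grasp; the last joint's range is limited). The gripper opens to 85 mm and grips with 20 to 120 N. Pads are 22 mm wide; open, the fingers measure 114 mm over their backs; the gripper's body (76 mm by 85 mm) begins 54 mm behind the grasp point. The pads swing forward as they close: fully open they stand 13 mm farther back than shut.
Start: joints at [1.2, 0.053, 1.613, -0, 1.476, -0.119], TCP at [0.156, 0.605, 0.231] pointing down, gripper open.
Joint ranges: [-3.01, 3.01], [-1.01, 2.22], [0.06, 2.58], [-1.02, 4.17], [0.09, 2.62], [-3.14, 3.14]. Speed limits (rad/s): [2.57, 2.57, 3.14, 3.14, 3.14, 3.14].

## Interface

Orientations are given as a unit quaternion [w, x, y, z].
In Python, from plant import state, grab_frame, camera_params, job_done, boxes_of gives the robot as it stands.
- The arm moves only by the tool step_arm, never from a script. Its argument "steps" is a list of rows, each a list of 4 numbers: the shift along the tool's x, y, z in mm, then the turn about the tool's z in degrees. A call has 1 to 8 rows; each row shifts and turns the pose as measured when the row begins, along the tool's axes as they then stand; what a row does not reach is not made up. A row lasts 1/10 s, in which the tool goes at most 50 mm and 8.59 degrees, less where a joint would pass 70% of its speed; a pose out of reach is approached as far as the arm can. A call is refused whole if a number of a shift passes 50 or a number of a turn 8.59, either way. A call with a gripper value outside its range is refused whole. "claw" is the opening in per cent of the stroke, from 0 (shut) to 100 (fully open), set as the call begins (left out, the last holds). The fingers move at their own pace and stop on an object; the grip force is fixed at half the most. Time passes only in rows, so rows that do not move let the fingers close. It gives the time, the measured TCP pose, the force and the opening at its end, in the units of the state.
- state(): the state, without advancing time (a new reading comes with each control period).
- grab_frame(name): name is "scene" or "top" or "wrist"; returns (picture, depth): 384x512x3 uint8, red, green, blue; 384x512 float32, m along the optical axis (not along the pixel's ray), 0 where there is no reading.
- camera_params(name): a dict with "mtx" (3x3 intrinsics, pixels), "extrinsics" (4x4, takes a point from camera to world coordinates); the wrist camera has in their place "T_tool_cam" (4x4, takes a point from camera to tool coordinates, whose origin is the TCP and whose axes are the flange's). Camera axes: x right, y down, z forward; pixel columns grow to the right and rows downward; lengths in m; the calibration is good to about 2 mm. The wrist camera is an equidistant fisheye: a pixel r from the principal point sees the ray r / f radians off the axis. A picture is of the moment at which its call begins: read the wrist's pose just before it. camera_params takes no time and is no camera call.
- job_done(): hands the job in, once; it reports no verdict.
Trained networks look in the newest picture that a camera, given by its name, has taken for a name from the list of things; names that differ only in an ending like _2 or _b are one class to them, and where a whole thing is asked for, a point or a joint stands for the part that bears it (a point fixed in the world has none). Each returns a list of dicts, best first, with "p" (0 to 1); they miss things now and then, are a little off and sometimes report something else, mostly with a low value. They report only what shows in the picture. A call takes as long as a camera call.
- boxes_of(camera, label): "box" ([left, top, width, height] in pixels, round what is visible of it).
The state is a dict: "time": time; "joint_pos": joint angles; "joint_vel": joint speeds; "joint_efforts": joint torques, N m; "tool_pos": TCP position; "tool_rot": TCP orientation; "contact_force": force on the tool from outside, world axes, zero at the start; "ft_torque": the same for the moment, N m; "gripper_width": opening from 0.0 (shut) to 1.0 (fully open).
Only numpy, scipy, OpenCV 4.12 (cv2) and the standard library are available. Lean on these libraries where they do the work, as an engineer would, in place of code of your own. Each camera call takes 0.05 s, during which the arm holds its last target. There are 200 camera calls.

## Working session

There is one attempt and no reset: what is moved stays moved. The work goes in short steps, Python scripts to look and compute and a tool call to move; the robot and the scene stay as the last step left them, time stands still between calls to the robot, and variables do not carry over. Pictures are saved under pics/ and viewed, about 8 in all and at most 12, crops included, and the job is handed in when it is done.

Besides the shell and the picture viewer there is one more tool, called as name(argument=value, ...) on one line, values as JSON. step_arm: Moves the arm, as the interface text tells. Its arguments: {"type":"object","properties":{"steps":{"type":"array"},"claw":{"type":"number"}},"required":["steps"]}

```bash
mkdir -p pics; ls; cat > h.py <<'E'
import numpy as np, cv2
from plant import *
from scipy.spatial.transform import Rotation as R
def cloud(n):
    im,d=grab_frame(n); p=camera_params(n); K=p["mtx"]; K=np.array(K)
    v,u=np.mgrid[:384,:512]
    c=np.stack([(u-K[0,2])/K[0,0]*d,(v-K[1,2])/K[1,1]*d,d],-1)
    T=np.array(p["extrinsics"]); w=c@T[:3,:3].T+T[:3,3]; w[d==0]=np.nan
    return im,d,w
def tool():
    s=state(); q=s["tool_rot"]; return np.array(s["tool_pos"]),R.from_quat([q[1],q[2],q[3],q[0]])
E
python3 - <<'E'
from h import *
s=state(); print(s)
ims=[]
for n in ["scene","top"]:
    im,d,w=cloud(n); np.savez(n+".npz",im=im,d=d,w=w); ims.append(im)
    for l in ["mill","knob","mug","mug_handle","pinch_bowl","teaspoon","salt_shaker","lemon","large_mug"]:
        for b in boxes_of(n,l)[:2]:
            x,y,ww,h=b["box"]; cx,cy=int(x+ww/2),int(y+h/2)
            print(n,l,np.round(b["box"]),round(b["p"],2),np.round(w[min(cy,383),min(cx,511)],3))
    cv2.imwrite(f"pics/{n}0.png",im[...,::-1])
E
```

```text
pics
{'time': 0.0, 'joint_pos': array([ 1.20002112e+00,  5.33726688e-02,  1.61430027e+00, -1.45274584e-05,
        1.47599218e+00, -1.18945367e-01]), 'joint_vel': array([-0.00032496, -0.00121919,  0.00042524,  0.00035683,  0.00166477,
       -0.0010539 ]), 'joint_efforts': array([ 2.36659789e-04, -3.93688846e+01, -3.70172489e+01, -1.53270494e-04,
        7.30225642e-03, -9.48844075e-06]), 'tool_pos': array([0.15547801, 0.60470799, 0.23004947]), 'tool_rot': array([-2.44190257e-04,  1.25581707e-01,  9.92082739e-01, -1.00707847e-03]), 'contact_force': array([ 1.02301619,  0.17882905, -0.77258595]), 'ft_torque': array([-0.00726165, -0.02490257, -0.03607383]), 'gripper_width': 1.0000873214016657}
scene knob [291. 197.  10.  16.] 0.68 [ 0.53  -0.017  0.261]
scene mug [200. 182.  26.  29.] 0.87 [0.467 0.288 0.084]
scene mug_handle [201. 177.  25.  37.] 0.64 [0.469 0.285 0.09 ]
scene mug_handle [289. 196.  12.  16.] 0.31 [ 0.53  -0.013  0.261]
scene pinch_bowl [190. 240.  29.  25.] 0.86 [0.34  0.181 0.007]
scene teaspoon [257. 170.  11.  25.] 0.63 [ 0.681  0.278 -0.002]
scene salt_shaker [236. 151.  12.  19.] 0.62 [0.663 0.364 0.06 ]
scene lemon [342. 205.  22.  24.] 0.68 [ 0.764 -0.064  0.041]
scene large_mug [285. 152.  27.  36.] 0.79 [0.79  0.207 0.041]
top mill [283. 160.  59.  57.] 0.79 [0.572 0.039 0.199]
top mill [185. 207.  33.  42.] 0.32 [0.473 0.331 0.007]
top knob [330. 195.  14.  14.] 0.56 [ 0.537 -0.008  0.264]
top mug [185. 204.  34.  46.] 0.9 [0.476 0.328 0.009]
top mug_handle [185. 203.  33.  43.] 0.95 [0.485 0.331 0.008]
top pinch_bowl [239. 266.  33.  30.] 0.9 [0.326 0.176 0.004]
top salt_shaker [173. 151.  24.  16.] 0.56 [0.659 0.367 0.09 ]
top lemon [322. 112.  22.  19.] 0.73 [ 0.776 -0.043  0.054]
top lemon [239. 265.  31.  26.] 0.3 [0.335 0.178 0.011]
top large_mug [184. 205.  32.  41.] 0.75 [0.482 0.333 0.01 ]
top large_mug [229. 107.  41.  37.] 0.63 [0.778 0.195 0.006]
```

```bash
python3 - <<'E'
from h import *
a=np.load("top.npz"); b=np.load("scene.npz")
im=cv2.resize(a["im"][90:310,150:380],None,fx=3,fy=2.7,interpolation=3) 
cv2.imwrite("pics/top1.png",im[...,::-1])
for nm,z in(("top",a),("scene",b)):
    w=z["w"].reshape(-1,3)
    def sel(cx,cy,r,lo,hi):
        m=(np.hypot(w[:,0]-cx,w[:,1]-cy)<r)&(w[:,2]>lo)&(w[:,2]<hi); return w[m]
    for nme,arg in dict(mugrim=(.47,.32,.1,.086,.1),handle=(.47,.28,.06,.06,.1),wall=(.6,.04,.12,.19,.208),arm=(.58,.04,.12,.209,.219),hub=(.58,.04,.12,.219,.235),knob=(.58,.04,.13,.245,.275),chute=(.55,.08,.12,.11,.17)).items():
        p=sel(*arg)
        if len(p)<3: print(nm,nme,len(p));continue
        c,r=cv2.minEnclosingCircle(p[:,:2].astype(np.float32))
        print(nm,nme,len(p),p.mean(0).round(3),p.min(0).round(3),p.max(0).round(3),np.round(c,3),round(r,3))
E
```

```text
top mugrim 109 [0.492 0.32  0.09 ] [0.447 0.278 0.086] [0.533 0.361 0.094] [0.49  0.319] 0.043
top handle 135 [0.46  0.301 0.082] [0.417 0.277 0.06 ] [0.527 0.337 0.094] [0.472 0.302] 0.055
top wall 389 [0.593 0.033 0.198] [ 0.56  -0.002  0.19 ] [0.625 0.061 0.208] [0.592 0.03 ] 0.033
top arm 156 [0.576 0.019 0.214] [ 0.544 -0.002  0.21 ] [0.605 0.042 0.219] [0.574 0.019] 0.033
top hub 41 [0.579 0.024 0.224] [ 0.524 -0.005  0.219] [0.599 0.037 0.235] [0.56  0.015] 0.041
top knob 121 [ 0.538 -0.004  0.26 ] [ 0.526 -0.019  0.246] [0.551 0.008 0.266] [ 0.538 -0.006] 0.014
top chute 361 [0.54  0.028 0.147] [0.501 0.    0.111] [0.61  0.065 0.17 ] [0.558 0.03 ] 0.06
scene mugrim 75 [0.493 0.318 0.09 ] [0.451 0.276 0.086] [0.533 0.361 0.095] [0.491 0.318] 0.044
scene handle 193 [0.468 0.293 0.077] [0.418 0.274 0.06 ] [0.527 0.337 0.094] [0.472 0.303] 0.055
scene wall 156 [0.594 0.023 0.198] [ 0.562 -0.004  0.19 ] [0.624 0.058 0.206] [0.592 0.028] 0.033
scene arm 51 [0.584 0.021 0.215] [ 0.529 -0.016  0.209] [0.607 0.041 0.218] [0.568 0.012] 0.044
scene hub 44 [0.551 0.001 0.227] [ 0.524 -0.02   0.22 ] [0.6   0.032 0.235] [0.563 0.004] 0.043
scene knob 86 [ 0.536 -0.01   0.258] [ 0.525 -0.02   0.245] [0.551 0.005 0.266] [ 0.538 -0.009] 0.015
scene chute 462 [0.55  0.013 0.143] [ 0.503 -0.008  0.11 ] [0.613 0.053 0.17 ] [0.558 0.016] 0.058
```

View pics/top1.png

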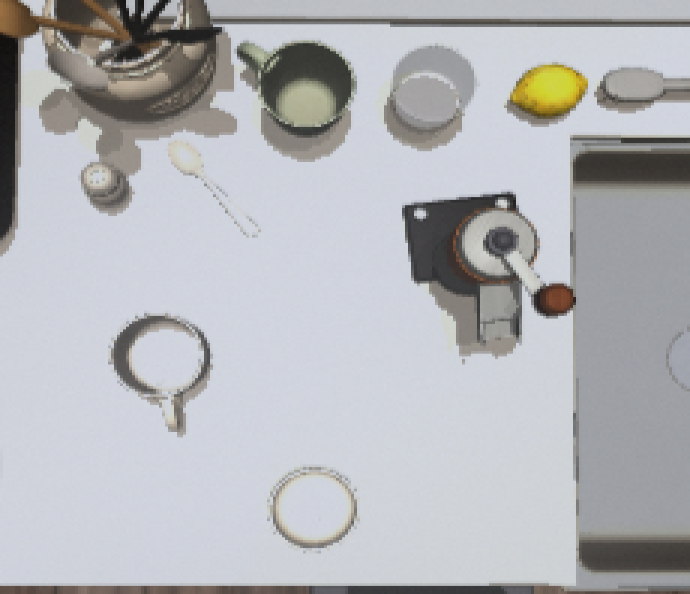

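View pics/scene0.png

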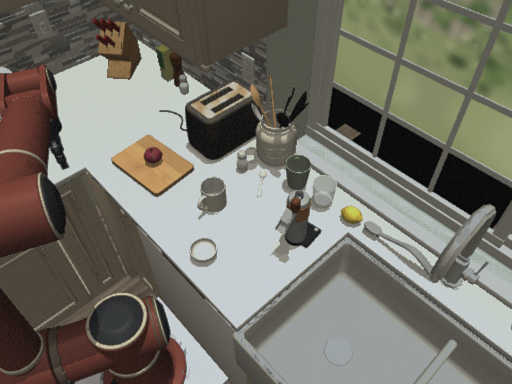

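The top view (up is +x, left is +y) shows the mill around crop pixel (500,240) with its chute pointing to −x. The knob is at (553,300). The small mug is at (165,357) with its handle towards −x, and the path between them is clear. Next I'll fit the mill and handle directions.

```bash
python3 - <<'E'
from h import *
ax=np.array([.592,.029]); cup=np.array([.4915,.319])
for nm in("top","scene"):
    w=np.load(nm+".npz")["w"].reshape(-1,3)
    d=np.hypot(*(w[:,:2]-ax).T)
    hub=w[(w[:,2]>.2195)&(w[:,2]<.229)&(d<.02)]; print(nm,"hub",len(hub),((hub.max(0)+hub.min(0))/2).round(4))
    p=w[(w[:,2]>.007)&(w[:,2]<.02)&(d<.1)&(w[:,0]>.56)]
    r=cv2.minAreaRect(p[:,:2].astype(np.float32)); print(" plate",len(p),np.round(r[0],3),np.round(r[1],3),round(r[2],1))
    e=w[(w[:,2]>.108)&(w[:,2]<.16)&(d>.042)&(d<.1)]
    for lo in(.045,.055,.065,.075): 
        q=e[(ax[0]-e[:,0]>lo)&(ax[0]-e[:,0]<lo+.01)]
        if len(q):print("  chute",lo,len(q),q[:,1].min().round(4),q[:,1].max().round(4),q[:,2].mean().round(3))
    e=e.astype(np.float32); r=cv2.minAreaRect(e[:,:2]);print(" chute rect",np.round(r[0],3),np.round(r[1],3),round(r[2],1), e.min(0))
    rim=w[(np.abs(w[:,2]-.09)<.005)&(np.abs(np.hypot(*(w[:,:2]-cup).T)-.04)<.008)]
    A=np.c_[2*rim[:,:2],np.ones(len(rim))];s=np.linalg.lstsq(A,(rim[:,:2]**2).sum(1),rcond=None)[0];c=s[:2];print(" cup",c.round(4),np.sqrt(s[2]+c@c).round(4))
    dd=np.hypot(*(w[:,:2]-c).T)
    h=w[(w[:,2]>.055)&(w[:,2]<.09)&(dd>.05)&(dd<.09)]; v=h.mean(0)[:2]-c; print(" handle",len(h),h.mean(0).round(4),h.min(0).round(3),h.max(0).round(3),"dir deg",np.degrees(np.arctan2(v[1],v[0])).round(1))
p,r=tool(); print(p,r.as_matrix().round(3))
E
```

```text
top hub 27 [0.5906 0.0301 0.223 ]
 plate 490 [0.612 0.033] [0.101 0.108] 7.7
  chute 0.045 37 0.005 0.041 0.157
  chute 0.055 60 0.0028 0.04 0.152
  chute 0.065 60 0.0024 0.038 0.131
  chute 0.075 51 0.001 0.0376 0.124Traceback (most recent call last):
  File "<stdin>", line 13, in <module>
cv2.error: OpenCV(4.12.0) /io/opencv/modules/imgproc/src/convhull.cpp:143: error: (-215:Assertion failed) total >= 0 && (depth == CV_32F || depth == CV_32S) in function 'convexHull'
```

```bash
python3 - <<'E'
from h import *
ax=np.array([.592,.029]); cup=np.array([.4915,.319])
for nm in("top","scene"):
    w=np.load(nm+".npz")["w"].reshape(-1,3)
    d=np.hypot(*(w[:,:2]-ax).T)
    p=w[(w[:,2]>.19)&(w[:,2]<.207)&(d<.04)];r=cv2.minEnclosingCircle(p[:,:2].astype(np.float32));print(nm,"tower",np.round(r[0],4),r[1])
    k=w[(w[:,2]>.235)&(w[:,2]<.27)&(d<.09)];r=cv2.minEnclosingCircle(k[:,:2].astype(np.float32));print("knob",np.round(r[0],4),r[1])
    rim=w[(np.abs(w[:,2]-.09)<.005)&(np.abs(np.hypot(*(w[:,:2]-cup).T)-.04)<.008)]
    A=np.c_[2*rim[:,:2],np.ones(len(rim))];s=np.linalg.lstsq(A,(rim[:,:2]**2).sum(1),rcond=None)[0];c=s[:2];print(" cup",c.round(4),np.sqrt(s[2]+c@c).round(4))
    dd=np.hypot(*(w[:,:2]-c).T)
    h=w[(w[:,2]>.055)&(w[:,2]<.09)&(dd>.05)&(dd<.09)]; v=h.mean(0)[:2]-c; print(" handle",len(h),h.mean(0).round(4),h.min(0).round(3),h.max(0).round(3),"dir deg",np.degrees(np.arctan2(v[1],v[0])).round(1))
p,r=tool(); print(p,r.as_matrix().round(3))
E
```

```text
top tower [0.5924 0.0302] 0.03254944458603859
knob [ 0.5381 -0.0054] 0.013800408691167831
 cup [0.4917 0.3186] 0.0403
 handle 39 [0.4298 0.3068 0.0777] [0.417 0.301 0.061] [0.442 0.313 0.086] dir deg -169.2
scene tower [0.5924 0.0284] 0.0331924706697464
knob [ 0.5382 -0.0091] 0.014559672214090824
 cup [0.4922 0.3173] 0.0405
 handle 32 [0.4276 0.3043 0.0744] [0.418 0.297 0.058] [0.443 0.312 0.086] dir deg -168.6
[0.15570798 0.60528577 0.23130781] [[-0.968  0.249  0.   ]
 [ 0.249  0.968  0.   ]
 [-0.     0.    -1.   ]]
```

Mill axis is (0.592, 0.030), front direction about −173°, so the spout is at (0.508, 0.019). The cup is at (0.492, 0.318) with its handle pointing −169°. The knob measures 65 mm from the axis, which matches the given radius. Moving over the handle now.

step_arm(steps=[[-33,-22,0,-8.4],[-30,-27,0,-8.4],[-26,-31,0,-8.5],[-21,-34,0,0],[-21,-34,0,0],[-21,-34,0,0],[-21,-34,0,0],[-21,-34,0,0]], claw=100)

```text
time: 1.8
tool_pos: [0.3776, 0.3655, 0.2317]
tool_rot: [0.001, -0.103, 0.995, 0.001]
contact_force: [-0.3, 1.1, -0.7]
gripper_width: 1.001
```

step_arm(steps=[[-18,-35,10,0],[-17,-34,20,0],[0,0,35,0],[0,0,35,0],[0,0,0,0]])

```text
time: 2.3
tool_pos: [0.4338, 0.2991, 0.1326]
tool_rot: [0.005, -0.099, 0.995, 0.002]
contact_force: [-1.4, -0.3, -0.2]
gripper_width: 0.998
```

```bash
python3 - <<'E'
from h import *
ims=[]
p,r=tool();print(p,r.as_matrix().round(3))
im,_=grab_frame("wrist");im2,d,w=cloud("scene")
cp=camera_params("wrist");print({k:np.round(v,3).tolist() for k,v in cp.items()})
cv2.imwrite("pics/w1.png",np.hstack([cv2.resize(im,(480,360)),cv2.resize(im2[150:270,150:310],(320,240)).repeat(1,0)[:240] if 0 else cv2.resize(im2[150:270,140:260],(320,360))])[...,::-1])
E
```

```text
[0.43377941 0.29908182 0.13255949] [[-0.98  -0.197  0.01 ]
 [-0.197  0.98   0.006]
 [-0.011  0.004 -1.   ]]
{'mtx': [[297.319, 0.0, 254.951], [0.0, 297.319, 187.868], [0.0, 0.0, 1.0]], 'T_tool_cam': [[-0.001, -0.959, -0.285, 0.073], [1.0, -0.0, -0.001, 0.0], [0.0, -0.285, 0.959, -0.142], [0.0, 0.0, 0.0, 1.0]]}
```

View pics/w1.png

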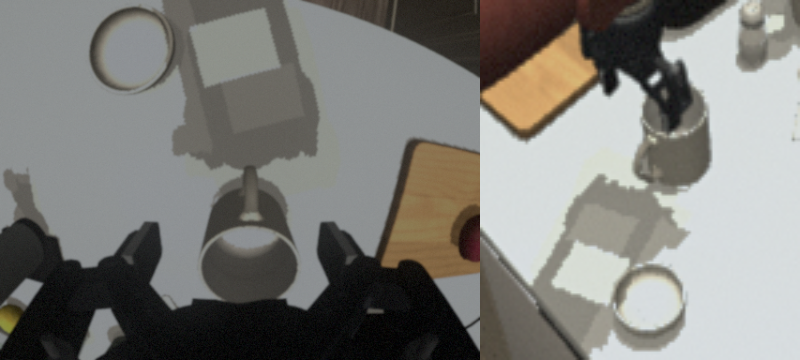

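Left (wrist): the jaws straddle the handle at (249,190), which sits about 7 mm to tool +y of the jaw middle. That agrees with the measured pose error. Right (scene): the gripper is above the mug, nothing touched. I'll correct and go down.

step_arm(steps=[[7,7,5,0],[0,0,25,0],[0,0,25,0],[0,0,22,0],[0,0,8,0]])

```text
time: 2.9
tool_pos: [0.4354, 0.3161, 0.0646]
tool_rot: [0.02, -0.102, 0.995, 0.009]
contact_force: [-0.5, -0.1, 0.1]
gripper_width: 1.008
```

step_arm(steps=[[6,-5,0,0],[6,-5,0,0],[0,0,0,0]])

```text
time: 3.2
tool_pos: [0.4257, 0.3051, 0.0673]
tool_rot: [0.022, -0.103, 0.994, 0.01]
contact_force: [0.6, -0.2, -0.8]
gripper_width: 1.002
```

step_arm(steps=[[1,-1,7,0],[1,-1,7,0],[1,-1,6,0],[0,0,0,0]])

```text
time: 3.6
tool_pos: [0.4256, 0.3023, 0.0484]
tool_rot: [0.025, -0.103, 0.994, 0.011]
contact_force: [0.7, -0.6, 0.3]
gripper_width: 0.995
```

step_arm(steps=[[0,3,0,0],[0,0,0,0],[0,0,0,0],[0,0,0,0],[0,0,0,0],[0,0,0,0]], claw=0)

```text
time: 4.2
tool_pos: [0.4252, 0.3058, 0.0485]
tool_rot: [0.024, -0.103, 0.994, 0.011]
contact_force: [0.4, -0.5, -1.3]
gripper_width: 0.145
```

step_arm(steps=[[0,0,0,0],[0,0,-4,0],[0,0,-4,0],[0,0,-4,0],[0,0,0,0]])

```text
time: 4.7
tool_pos: [0.4232, 0.3046, 0.06]
tool_rot: [0.023, -0.102, 0.994, 0.011]
contact_force: [0.4, 0.8, -2.1]
gripper_width: 0.145
```

```bash
python3 - <<'E'
from h import *
print(state()["gripper_width"])
im,d,w=cloud("scene")
q=w[np.isfinite(w[...,2])]
c=np.array([.492,.318])
m=(np.abs(np.hypot(*(q[:,:2]-c).T)-.04)<.01)&(q[:,2]>.085)&(q[:,2]<.12); r=q[m]
A=np.c_[r[:,:2]-c,np.ones(len(r))]; s,*_=np.linalg.lstsq(A,r[:,2],rcond=None); print(len(r),s,r.min(0),r.max(0))
im2,_=grab_frame("wrist")
cv2.imwrite("pics/g1.png",np.hstack([cv2.resize(im2,(480,360)),cv2.resize(im[150:270,140:260],(320,360))])[...,::-1])
E
```

```text
0.14516651283214677
106 [-0.00396951 -0.02003109  0.09249225] [0.46822435 0.27396414 0.08513632] [0.5344741  0.35751492 0.10200896]
```

View pics/g1.png

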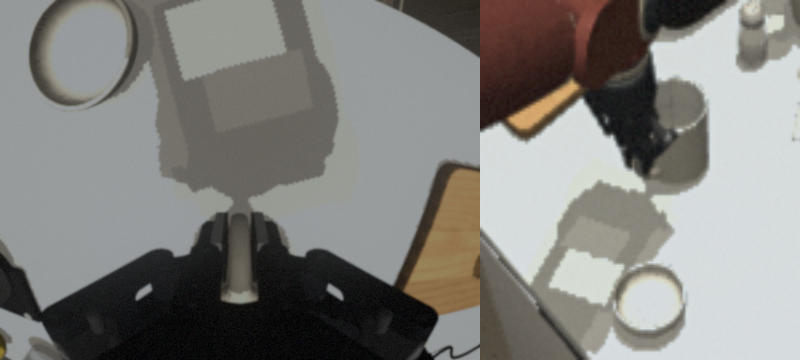

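```bash
python3 - <<'E'
from h import *
im,d,w=cloud("scene")
q=w[np.isfinite(w[...,2])]
c=np.array([.491,.317]); v=q[:,:2]-c; rr=np.hypot(*v.T); a=np.degrees(np.arctan2(v[:,1],v[:,0]))
for lo in range(-180,180,30):
    m=(a>=lo)&(a<lo+30)&(rr<.05)&(rr>.03)&(q[:,2]<.15); 
    if m.sum()>3: print(lo,m.sum(),np.sort(q[m,2])[-4:].round(4))
print(state()["contact_force"])
E
```

```text
-180 55 [0.0499 0.0509 0.0517 0.0572]
-150 117 [0.081  0.0812 0.0852 0.0855]
-120 134 [0.0993 0.1002 0.1004 0.101 ]
-90 92 [0.0947 0.0951 0.096  0.1002]
-60 38 [0.0943 0.096  0.0965 0.0971]
-30 31 [0.0944 0.0945 0.0965 0.0966]
0 66 [0.0922 0.0934 0.096  0.0964]
30 97 [0.0946 0.0974 0.0982 0.0982]
60 84 [0.095  0.0961 0.0968 0.0994]
[-3.16393985e-02 -3.07242096e-04 -2.10836455e+00]
```

The handle is held; the wrist view shows it between the pads at (240,250), and 2.1 N of weight hangs on the tool. The mug droops about 0.06 rad. Carrying it across under the chute.

step_arm(steps=[[0,0,-4,0],[2,-12,-1,0],[3,-22,-1,0],[5,-30,-1,0],[5,-32,-1,0],[5,-32,-1,0],[5,-30,-1,0],[4,-24,-1,0]])

```text
time: 5.65
tool_pos: [0.4306, 0.1122, 0.0667]
tool_rot: [0.022, -0.106, 0.994, 0.009]
contact_force: [0.3, 0.6, -1.6]
gripper_width: 0.146
```

step_arm(steps=[[3,-22,1,0],[4,-24,1,0],[4,-24,0,0],[3,-18,0,0],[2,-10,0,0],[0,0,0,0]])

```text
time: 6.25
tool_pos: [0.4337, 0.0026, 0.0632]
tool_rot: [0.023, -0.103, 0.994, 0.007]
contact_force: [-0.5, 0.6, -2.4]
gripper_width: 0.147
```

```bash
python3 - <<'E'
from h import *
p,r=tool();print(p,r.as_matrix()[:,2])
im,d,w=cloud("scene");im2,_,w2=cloud("top")
for w in(w,w2):
    q=w[np.isfinite(w[...,2])]
    c=np.array([p[0]+.067,p[1]+.012])
    for _ in range(4):
        v=q[:,:2]-c; rr=np.hypot(*v.T); r_=q[(rr>.034)&(rr<.048)&(q[:,2]>.088)&(q[:,2]<.109)]
        A=np.c_[2*r_[:,:2],np.ones(len(r_))];s=np.linalg.lstsq(A,(r_[:,:2]**2).sum(1),rcond=None)[0];c=s[:2]
    print(c,np.sqrt(s[2]+c@c),len(r_),r_.min(0),r_.max(0))
cv2.imwrite("pics/p1.png",np.hstack([cv2.resize(im[150:270,230:350],(400,400)),cv2.resize(im2[140:260,250:370],(400,400))])[...,::-1])
E
```

```text
[0.43366633 0.00260556 0.06317668] [ 0.04407869  0.01922485 -0.99884307]
[0.50226872 0.01349734] 0.039227326565668165 62 [ 0.47494557 -0.02658256  0.08844553] [0.54362402 0.01516788 0.10518764]
[0.50087672 0.01743412] 0.04035477491570266 123 [ 0.45322127 -0.02325222  0.08850317] [0.53812356 0.05871496 0.10687268]
```

View pics/p1.png

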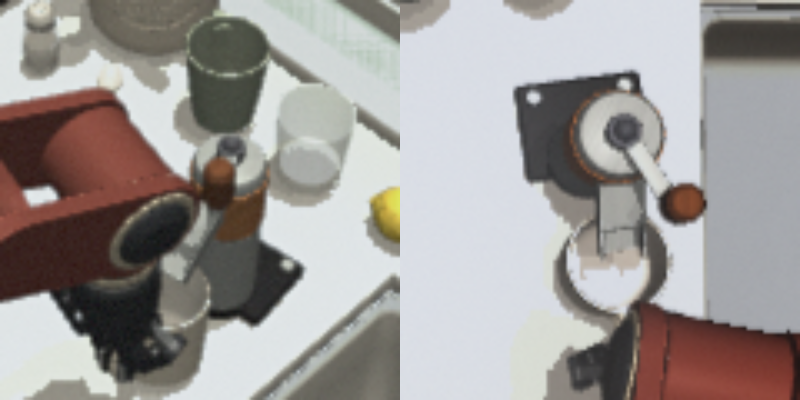

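The cup now sits under the chute end. The top view shows it at (613,265) with the chute tip at (620,245). Measured centre is (0.501, 0.016) against the spout at (0.508, 0.019). I'll nudge it and lower.

step_arm(steps=[[-3,2,4,0],[0,0,4,0],[0,0,4,0],[0,0,3,0],[0,0,0,0]])

```text
time: 6.85
tool_pos: [0.4379, 0.0091, 0.0487]
tool_rot: [0.023, -0.106, 0.994, 0.007]
contact_force: [-1.8, -1.1, -0.0]
gripper_width: 0.143
```

step_arm(steps=[[0,0,0,0],[0,0,0,0],[0,0,0,0],[0,0,0,0]], claw=70)

```text
time: 7.25
tool_pos: [0.4391, 0.0096, 0.0492]
tool_rot: [0.024, -0.107, 0.994, 0.007]
contact_force: [-0.7, 0.3, -0.2]
gripper_width: 0.697
```

step_arm(steps=[[1,0,-12,0],[0,0,-25,0],[0,0,-35,0],[0,0,-38,0],[0,0,-38,0],[0,0,-38,0],[0,0,-38,0],[0,0,-25,0]])

```text
time: 8.05
tool_pos: [0.4218, 0.0048, 0.3079]
tool_rot: [0.022, -0.106, 0.994, 0.008]
contact_force: [0.3, 0.4, -0.1]
gripper_width: 0.701
```

```bash
python3 - <<'E'
from h import *
p,r=tool();print(p,r.as_matrix().round(4).tolist(),state()["contact_force"])
for n in("scene","top"):
    im,d,w=cloud(n); q=w[np.isfinite(w[...,2])]
    if n=="scene": im0=im
    c=np.array([.508,.019])
    for _ in range(5):
        v=q[:,:2]-c; rr=np.hypot(*v.T); r_=q[(rr>.034)&(rr<.048)&(q[:,2]>.085)&(q[:,2]<.1)]
        A=np.c_[2*r_[:,:2],np.ones(len(r_))];s=np.linalg.lstsq(A,(r_[:,:2]**2).sum(1),rcond=None)[0];c=s[:2]
    pl=np.linalg.lstsq(np.c_[r_[:,:2]-c,np.ones(len(r_))],r_[:,2],rcond=None)[0]
    print(n,c,np.sqrt(s[2]+c@c),len(r_),r_.min(0),r_.max(0),pl)
    d=np.hypot(*(q[:,:2]-[.592,.0295]).T); k=q[(q[:,2]>.235)&(q[:,2]<.27)&(d<.09)];r2=cv2.minEnclosingCircle(k[:,:2].astype(np.float32));print("knob",np.round(r2[0],4),r2[1],len(k))
cv2.imwrite("pics/p2.png",np.hstack([cv2.resize(im0[130:270,200:340],(400,400)),cv2.resize(im[140:260,250:370],(400,400))])[...,::-1])
E
```

```text
[0.4217902  0.00476332 0.30786894] [[-0.9764, -0.2119, 0.0411], [-0.2112, 0.9772, 0.0208], [-0.0446, 0.0117, -0.9989]] [ 0.29261338  0.40647061 -0.11115865]
scene [0.50510038 0.02140804] 0.04040031619566001 88 [ 0.46336543 -0.02115393  0.08546018] [0.54600272 0.06414989 0.0962514 ] [ 0.00276438 -0.00796576  0.08957958]
knob [ 0.5375 -0.0071] 0.014549415558576584 112
top [0.50411652 0.02295352] 0.04038372289733841 98 [ 0.46380217 -0.01964287  0.08529473] [0.54418601 0.06469697 0.09618175] [0.00252155 0.00272701 0.09011087]
knob [ 0.5384 -0.0052] 0.014165125787258148 129
```

View pics/p2.png

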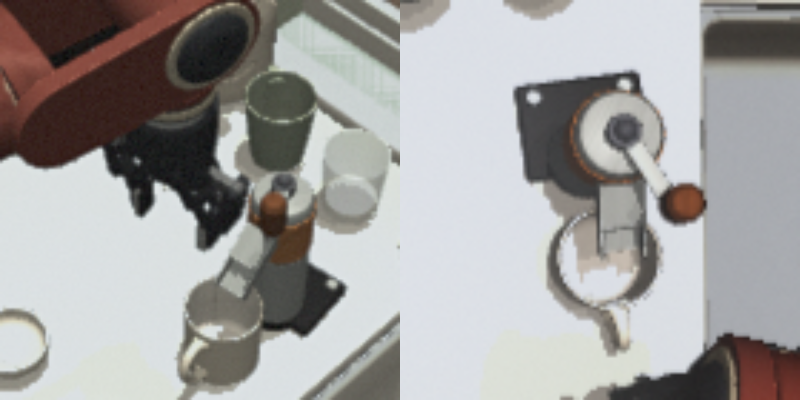

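Released. The mug stands upright with its centre about 5 mm from the spout point; the top view shows the rim at (605,262). The knob is unmoved at (0.538, −0.006). Going above the knob.

step_arm(steps=[[-22,-7,5,0],[-30,-10,6,0],[-30,-10,6,0],[-22,-7,5,0],[0,0,0,0]])

```text
time: 8.65
tool_pos: [0.5348, -0.0065, 0.2934]
tool_rot: [0.025, -0.106, 0.994, 0.007]
contact_force: [-0.2, 0.4, -0.4]
gripper_width: 0.7
```

step_arm(steps=[[1,0,9,0],[1,0,9,0],[1,0,9,0],[0,0,5,0],[0,0,0,0]])

```text
time: 9.15
tool_pos: [0.5294, -0.006, 0.2567]
tool_rot: [0.023, -0.106, 0.994, 0.008]
contact_force: [0.2, 0.4, 0.8]
gripper_width: 0.698
```

step_arm(steps=[[-4,-1,8,0],[-4,-1,8,0],[-1,0,8,0],[0,0,7,0],[0,0,0,0]])

```text
time: 9.65
tool_pos: [0.541, -0.0053, 0.224]
tool_rot: [0.024, -0.106, 0.994, 0.007]
contact_force: [-1.1, 0.1, -0.2]
gripper_width: 0.703
```

step_arm(steps=[[2,0,0,0],[0,0,0,0],[0,0,0,0],[0,0,0,0],[0,0,0,0]], claw=0)

```text
time: 10.15
tool_pos: [0.539, -0.0056, 0.2241]
tool_rot: [0.024, -0.106, 0.994, 0.007]
contact_force: [-0.6, 0.7, -1.7]
gripper_width: 0.305
```

```bash
cat > rows.py <<'E'
import sys
from h import *
C=np.array([.5924,.0299]); p,r=tool(); M=r.as_matrix(); st=float(sys.argv[1]); gain=float(sys.argv[2]); n=int(sys.argv[3]) if len(sys.argv)>3 else 8
v=p[:2]-C; ph=np.arctan2(v[1],-v[0]); s=state()
print("t",round(s["time"],2),"phi",round(ph,3),"R",round(np.hypot(*v),4),"z",round(p[2],4),"F",s["contact_force"].round(1),"w",round(s["gripper_width"],3))
f=lambda a:C+.065*np.array([-np.cos(a),np.sin(a)])
for i in range(n):
    d=gain*np.r_[f(ph+(i+1)*st)-f(ph+i*st),(.2245-p[2])/n]
    print((M.T@d*1000).round(1).tolist()+[0],end=", ")
E
python3 rows.py .09 1
```

```text
t 10.15 phi -0.587 R 0.0642 z 0.2241 F [-0.6  0.7 -1.7] w 0.305
[1.9, 5.5, -0.1, 0], [1.4, 5.7, -0.1, 0], [0.9, 5.8, -0.0, 0], [0.3, 5.8, -0.0, 0], [-0.2, 5.8, 0.0, 0], [-0.7, 5.8, 0.0, 0], [-1.2, 5.7, 0.1, 0], [-1.7, 5.6, 0.1, 0],
```

step_arm(steps=[[1.9,5.5,0,0],[1.4,5.7,0,0],[0.9,5.8,0,0],[0.3,5.8,0,0],[-0.2,5.8,0,0],[-0.7,5.8,0,0],[-1.2,5.7,0,0],[-1.7,5.6,0,0]])

```text
time: 10.95
tool_pos: [0.5291, 0.0396, 0.2241]
tool_rot: [0.026, -0.106, 0.994, 0.004]
contact_force: [3.7, -4.1, -3.9]
gripper_width: 0.307
```

```bash
python3 rows.py .1 1.1
```

```text
t 10.95 phi 0.152 R 0.064 z 0.2241 F [ 3.7 -4.1 -3.9] w 0.307
[-2.9, 6.5, 0.1, 0], [-3.5, 6.2, 0.1, 0], [-4.1, 5.8, 0.2, 0], [-4.7, 5.4, 0.2, 0], [-5.2, 4.9, 0.2, 0], [-5.7, 4.4, 0.3, 0], [-6.1, 3.8, 0.3, 0], [-6.4, 3.2, 0.3, 0],
```

step_arm(steps=[[-2.8,6.2,0,0],[-3.4,6,0,0],[-4,5.6,0.2,0],[-4.6,5.2,0.2,0],[-5.1,4.8,0.2,0],[-5.6,4.3,0.2,0],[-6,3.8,0.3,0],[-6.3,3.2,0.3,0]])

```text
time: 11.75
tool_pos: [0.5569, 0.0838, 0.2241]
tool_rot: [0.022, -0.105, 0.994, -0.004]
contact_force: [-0.9, -8.0, 0.1]
gripper_width: 0.309
```

```bash
python3 rows.py .105 1.05
```

```text
t 11.75 phi 0.988 R 0.0645 z 0.2241 F [-0.9 -8.   0.1] w 0.309
[-6.8, 2.3, 0.2, 0], [-7.0, 1.5, 0.2, 0], [-7.1, 0.8, 0.2, 0], [-7.2, 0.0, 0.2, 0], [-7.1, -0.7, 0.3, 0], [-7.0, -1.5, 0.3, 0], [-6.8, -2.2, 0.3, 0], [-6.6, -2.9, 0.3, 0],
```

step_arm(steps=[[-6.8,2.1,0.2,0],[-7,1.4,0.2,0],[-7.1,0.6,0.2,0],[-7.2,-0.1,0.2,0],[-7.1,-0.8,0.3,0],[-7,-1.6,0.3,0],[-6.8,-2.3,0.3,0],[-6.6,-3,0.3,0]])

```text
time: 12.55
tool_pos: [0.6006, 0.0945, 0.2237]
tool_rot: [0.002, -0.104, 0.995, -0.002]
contact_force: [-6.8, -0.9, 2.8]
gripper_width: 0.306
```

```bash
python3 rows.py .105 1.08
```

```text
t 12.55 phi 1.697 R 0.0651 z 0.2237 F [-6.8 -0.9  2.8] w 0.306
[-6.8, -2.8, -0.1, 0], [-6.5, -3.5, -0.1, 0], [-6.1, -4.2, -0.1, 0], [-5.6, -4.8, -0.1, 0], [-5.1, -5.3, -0.1, 0], [-4.5, -5.8, -0.1, 0], [-3.9, -6.3, -0.1, 0], [-3.2, -6.6, -0.1, 0],
```

step_arm(steps=[[-7,-2.8,0,0],[-6.8,-3.5,0,0],[-6.4,-4.2,0,0],[-6,-4.8,0,0],[-5.5,-5.3,0,0],[-4.9,-5.8,0,0],[-4.2,-6.2,0,0],[-3.5,-6.5,0,0]])

```text
time: 13.35
tool_pos: [0.6373, 0.0769, 0.2231]
tool_rot: [-0.021, -0.108, 0.994, 0.009]
contact_force: [-4.4, 4.2, -0.0]
gripper_width: 0.306
```

```bash
python3 rows.py .1 1.02
```

```text
t 13.35 phi 2.333 R 0.065 z 0.2231 F [-4.4  4.2 -0. ] w 0.306
[-3.4, -5.7, -0.4, 0], [-2.8, -6.0, -0.4, 0], [-2.2, -6.2, -0.4, 0], [-1.6, -6.4, -0.4, 0], [-0.9, -6.6, -0.4, 0], [-0.3, -6.6, -0.3, 0], [0.4, -6.6, -0.3, 0], [1.1, -6.5, -0.3, 0],
```

step_arm(steps=[[-3.8,-6.3,-0.4,0],[-3.2,-6.7,-0.4,0],[-2.5,-6.9,-0.4,0],[-1.8,-7,-0.4,0],[-1,-7,-0.4,0],[-0.3,-7,-0.3,0],[0.4,-6.8,-0.3,0],[1.1,-6.7,-0.3,0]])

```text
time: 14.15
tool_pos: [0.655, 0.0459, 0.2229]
tool_rot: [-0.028, -0.115, 0.993, 0.023]
contact_force: [3.7, 5.3, -3.0]
gripper_width: 0.305
```

```bash
python3 rows.py .1 1
```

```text
t 14.15 phi 2.891 R 0.0646 z 0.2229 F [ 3.7  5.3 -3. ] w 0.305
[0.2, -6.5, -0.5, 0], [0.9, -6.4, -0.5, 0], [1.5, -6.3, -0.5, 0], [2.1, -6.1, -0.4, 0], [2.7, -5.9, -0.4, 0], [3.3, -5.6, -0.3, 0], [3.8, -5.2, -0.3, 0], [4.3, -4.8, -0.2, 0],
```

step_arm(steps=[[0.2,-7,-0.5,0],[0.9,-7,-0.5,0],[1.6,-6.8,-0.5,0],[2.2,-6.6,-0.5,0],[2.8,-6.3,-0.4,0],[3.4,-5.9,-0.4,0],[4,-5.4,-0.3,0],[4.5,-4.9,-0.3,0]])

```text
time: 14.95
tool_pos: [0.6456, -0.0078, 0.223]
tool_rot: [-0.03, -0.117, 0.992, 0.024]
contact_force: [-3.2, 2.2, -2.9]
gripper_width: 0.308
```

```bash
python3 rows.py .105 1
```

```text
t 14.95 phi -2.526 R 0.0652 z 0.223 F [-3.2  2.2 -2.9] w 0.308
[5.4, -4.2, -0.1, 0], [5.8, -3.6, -0.1, 0], [6.1, -3.0, -0.0, 0], [6.4, -2.4, 0.0, 0], [6.6, -1.7, 0.1, 0], [6.8, -1.0, 0.1, 0], [6.8, -0.3, 0.2, 0], [6.8, 0.5, 0.2, 0],
```

step_arm(steps=[[5.4,-4.2,-0.1,0],[5.8,-3.6,-0.1,0],[6.1,-3,0,0],[6.4,-2.4,0,0],[6.6,-1.7,0,0],[6.8,-1,0,0],[6.8,-0.3,0,0],[6.8,0.5,0,0]])

```text
time: 15.75
tool_pos: [0.5953, -0.0355, 0.2241]
tool_rot: [-0.031, -0.117, 0.992, 0.027]
contact_force: [-0.2, 5.8, -5.8]
gripper_width: 0.306
```

```bash
python3 rows.py .105 1
```

```text
t 15.75 phi -1.615 R 0.0655 z 0.2241 F [-0.2  5.8 -5.8] w 0.306
[6.6, 1.6, 0.4, 0], [6.4, 2.3, 0.4, 0], [6.1, 3.0, 0.5, 0], [5.8, 3.6, 0.5, 0], [5.4, 4.2, 0.5, 0], [4.9, 4.7, 0.5, 0], [4.4, 5.2, 0.5, 0], [3.8, 5.6, 0.5, 0],
```

step_arm(steps=[[6.6,1.6,0.4,0],[6.4,2.3,0.4,0],[6.1,3,0.5,0],[5.8,3.6,0.5,0],[5.4,4.2,0.5,0],[4.9,4.7,0.5,0],[4.4,5.2,0.5,0],[3.8,5.6,0.5,0]])

```text
time: 16.55
tool_pos: [0.5459, -0.0163, 0.2245]
tool_rot: [-0.023, -0.117, 0.993, 0.024]
contact_force: [6.9, 2.3, -7.8]
gripper_width: 0.305
```

```bash
python3 rows.py .105 1
```

```text
t 16.55 phi -0.782 R 0.0656 z 0.2245 F [ 6.9  2.3 -7.8] w 0.305
[3.2, 6.0, 0.4, 0], [2.6, 6.3, 0.4, 0], [1.9, 6.5, 0.4, 0], [1.2, 6.7, 0.4, 0], [0.5, 6.8, 0.4, 0], [-0.2, 6.8, 0.4, 0], [-0.9, 6.8, 0.3, 0], [-1.6, 6.6, 0.3, 0],
```

step_arm(steps=[[2.7,6.2,0.4,0],[2.1,6.4,0.4,0],[1.5,6.6,0.4,0],[0.8,6.8,0.4,0],[0.1,6.8,0.4,0],[-0.6,6.8,0.4,0],[-1.3,6.7,0.4,0],[-2,6.5,0.3,0]])

```text
time: 17.35
tool_pos: [0.5272, 0.0332, 0.2246]
tool_rot: [-0.026, -0.115, 0.993, 0.019]
contact_force: [-0.4, -4.2, -4.9]
gripper_width: 0.306
```

```bash
python3 rows.py .105 1
```

```text
t 17.35 phi 0.05 R 0.0653 z 0.2246 F [-0.4 -4.2 -4.9] w 0.306
[-2.2, 6.4, 0.2, 0], [-2.9, 6.2, 0.1, 0], [-3.5, 5.8, 0.1, 0], [-4.1, 5.4, 0.1, 0], [-4.7, 5.0, 0.0, 0], [-5.2, 4.5, -0.0, 0], [-5.6, 3.9, -0.1, 0], [-6.0, 3.3, -0.1, 0],
```

step_arm(steps=[[-2.2,6.5,0.2,0],[-2.9,6.2,0.2,0],[-3.5,5.9,0.2,0],[-4.1,5.5,0.2,0],[-4.7,5,0.1,0],[-5.2,4.5,0,0],[-5.7,3.9,0,0],[-6.1,3.3,0,0]])

```text
time: 18.15
tool_pos: [0.5537, 0.0822, 0.2248]
tool_rot: [-0.026, -0.115, 0.993, 0.014]
contact_force: [-0.7, -7.9, -1.7]
gripper_width: 0.302
```

```bash
python3 rows.py .105 1.08
```

```text
t 18.15 phi 0.934 R 0.065 z 0.2248 F [-0.7 -7.9 -1.7] w 0.302
[-6.9, 2.6, -0.2, 0], [-7.1, 1.8, -0.2, 0], [-7.3, 1.1, -0.3, 0], [-7.4, 0.3, -0.3, 0], [-7.3, -0.5, -0.3, 0], [-7.3, -1.2, -0.4, 0], [-7.1, -2.0, -0.4, 0], [-6.8, -2.7, -0.4, 0],
```

step_arm(steps=[[-6.8,2.3,-0.2,0],[-7.1,1.6,-0.2,0],[-7.3,0.8,-0.3,0],[-7.5,0,-0.3,0],[-7.6,-0.8,-0.3,0],[-7.6,-1.5,-0.3,0],[-7.5,-2.3,-0.4,0],[-7.3,-3,-0.4,0]])

```text
time: 18.95
tool_pos: [0.6036, 0.0936, 0.2242]
tool_rot: [-0.045, -0.114, 0.992, 0.014]
contact_force: [-7.2, -5.2, 1.5]
gripper_width: 0.306
```

```bash
python3 rows.py .105 1.15
```

```text
t 18.95 phi 1.746 R 0.0647 z 0.2242 F [-7.2 -5.2  1.5] w 0.306
[-7.0, -3.4, -0.8, 0], [-6.6, -4.2, -0.8, 0], [-6.1, -4.8, -0.8, 0], [-5.6, -5.5, -0.7, 0], [-5.0, -6.0, -0.7, 0], [-4.3, -6.5, -0.7, 0], [-3.6, -6.9, -0.6, 0], [-2.9, -7.3, -0.6, 0],
```

step_arm(steps=[[-7.1,-3.3,-0.8,0],[-6.8,-4.1,-0.8,0],[-6.3,-4.8,-0.8,0],[-5.8,-5.5,-0.8,0],[-5.3,-6,-0.7,0],[-4.7,-6.5,-0.7,0],[-4,-6.9,-0.7,0],[-3.3,-7.3,-0.6,0]])

```text
time: 19.75
tool_pos: [0.6411, 0.0709, 0.2235]
tool_rot: [-0.073, -0.117, 0.99, 0.024]
contact_force: [-5.2, 3.3, -0.0]
gripper_width: 0.307
```

```bash
python3 rows.py .1 1.1
```

```text
t 19.75 phi 2.441 R 0.0637 z 0.2235 F [-5.2  3.3 -0. ] w 0.307
[-2.8, -6.5, -1.0, 0], [-2.1, -6.8, -0.9, 0], [-1.5, -7.0, -0.8, 0], [-0.8, -7.1, -0.7, 0], [-0.0, -7.1, -0.6, 0], [0.7, -7.1, -0.5, 0], [1.4, -7.0, -0.4, 0], [2.0, -6.8, -0.3, 0],
```

step_arm(steps=[[-2.7,-7,-1,0],[-2,-7.3,-1,0],[-1.3,-7.4,-0.9,0],[-0.6,-7.5,-0.8,0],[0.1,-7.5,-0.7,0],[0.8,-7.4,-0.6,0],[1.5,-7.1,-0.5,0],[2.1,-6.9,-0.4,0]])

```text
time: 20.55
tool_pos: [0.6556, 0.0284, 0.2232]
tool_rot: [-0.078, -0.123, 0.989, 0.035]
contact_force: [2.3, 2.9, -4.9]
gripper_width: 0.309
```

```bash
python3 rows.py .105 1
```

```text
t 20.55 phi -3.118 R 0.0633 z 0.2232 F [ 2.3  2.9 -4.9] w 0.309
[2.2, -6.4, -0.4, 0], [2.9, -6.2, -0.3, 0], [3.5, -5.9, -0.2, 0], [4.1, -5.5, -0.1, 0], [4.6, -5.0, 0.1, 0], [5.1, -4.5, 0.2, 0], [5.6, -4.0, 0.3, 0], [5.9, -3.4, 0.4, 0],
```

step_arm(steps=[[2.2,-6.6,-0.4,0],[2.9,-6.3,-0.3,0],[3.5,-6,-0.2,0],[4.1,-5.6,-0.1,0],[4.7,-5.1,0.1,0],[5.2,-4.6,0.2,0],[5.7,-4,0.3,0],[6,-3.4,0.4,0]])

```text
time: 21.35
tool_pos: [0.6263, -0.0252, 0.2237]
tool_rot: [-0.084, -0.122, 0.988, 0.037]
contact_force: [-3.8, 5.1, -3.1]
gripper_width: 0.306
```

```bash
python3 rows.py .105 1
```

```text
t 21.35 phi -2.123 R 0.0646 z 0.2237 F [-3.8  5.1 -3.1] w 0.306
[6.5, -1.7, 0.8, 0], [6.7, -1.1, 0.9, 0], [6.7, -0.3, 0.9, 0], [6.7, 0.4, 1.0, 0], [6.7, 1.1, 1.1, 0], [6.5, 1.8, 1.1, 0], [6.3, 2.5, 1.1, 0], [6.0, 3.1, 1.2, 0],
```

step_arm(steps=[[6.2,-1.8,0.8,0],[6.3,-1.1,0.8,0],[6.4,-0.4,0.9,0],[6.4,0.3,0.9,0],[6.4,1,1,0],[6.2,1.7,1,0],[6,2.4,1,0],[5.7,3,1.1,0]])

```text
time: 22.15
tool_pos: [0.5741, -0.0336, 0.2247]
tool_rot: [-0.08, -0.121, 0.989, 0.036]
contact_force: [2.2, 0.3, -5.3]
gripper_width: 0.305
```

```bash
python3 rows.py .105 1
```

```text
t 22.15 phi -1.29 R 0.0661 z 0.2247 F [ 2.2  0.3 -5.3] w 0.305
[5.6, 3.7, 1.2, 0], [5.2, 4.2, 1.2, 0], [4.7, 4.8, 1.2, 0], [4.2, 5.3, 1.1, 0], [3.6, 5.7, 1.1, 0], [3.0, 6.0, 1.0, 0], [2.3, 6.3, 1.0, 0], [1.7, 6.6, 0.9, 0],
```

step_arm(steps=[[5.6,3.7,1.2,0],[5.1,4.3,1.2,0],[4.6,4.9,1.2,0],[4,5.3,1.1,0],[3.4,5.7,1.1,0],[2.8,6.1,1,0],[2.1,6.4,1,0],[1.5,6.6,0.9,0]])

```text
time: 22.95
tool_pos: [0.5319, 0.0011, 0.2249]
tool_rot: [-0.079, -0.12, 0.989, 0.033]
contact_force: [3.1, -3.0, -5.8]
gripper_width: 0.309
```

```bash
python3 rows.py .08 1 5
```

```text
t 22.95 phi -0.444 R 0.0671 z 0.2249 F [ 3.1 -3.  -5.8] w 0.309
[0.8, 5.1, 0.6, 0], [0.4, 5.2, 0.6, 0], [-0.0, 5.2, 0.5, 0], [-0.4, 5.2, 0.5, 0], [-0.9, 5.1, 0.4, 0],
```

step_arm(steps=[[0.6,6,0.6,0],[0.1,6,0.6,0],[-0.4,5,0.5,0],[-0.6,3.5,0.3,0],[-0.3,1.5,0.1,0],[0,0,0,0],[0,0,0,0]])

```text
time: 23.65
tool_pos: [0.5255, 0.0249, 0.2251]
tool_rot: [-0.081, -0.121, 0.989, 0.032]
contact_force: [0.0, -3.0, -3.8]
gripper_width: 0.306
```

```bash
python3 - <<'E'
from h import *
p,r=tool();z=r.as_matrix()[:,2];g=p-.019*z;v=g[:2]-[.592,.0295];print(p,z,"crank",np.arctan2(v[1],-v[0])+.127,np.hypot(*v))
s=state();print(s["contact_force"],s["joint_vel"].round(3),r.as_matrix().round(3).tolist())
im,d,w=cloud("top");q=w[np.isfinite(w[...,2])];im0,_,w0=cloud("scene");q0=w0[np.isfinite(w0[...,2])]
for q in(q,q0):
    c=np.array([.506,.021])
    for _ in range(5):
        v=q[:,:2]-c; rr=np.hypot(*v.T); r_=q[(rr>.034)&(rr<.048)&(q[:,2]>.085)&(q[:,2]<.1)]
        A=np.c_[2*r_[:,:2],np.ones(len(r_))];s=np.linalg.lstsq(A,(r_[:,:2]**2).sum(1),rcond=None)[0];c=s[:2]
    print(c,len(r_))
E
```

```text
[0.52549342 0.02486234 0.22507504] [-0.16701967  0.04423256 -0.98496087] crank 0.0407185600005457 0.063569683247604
[ 0.04616933 -3.01589565 -3.83032337] [ 0.    -0.001 -0.001 -0.003  0.002 -0.   ] [[-0.958, -0.233, -0.167], [-0.244, 0.969, 0.044], [0.151, 0.083, -0.985]]
[0.50386681 0.02411835] 42
[0.50476547 0.02130504] 96
```

step_arm(steps=[[0,0,0,0],[0,0,0,0],[0,0,0,0],[0,0,0,0]], claw=65)

```text
time: 24.15
tool_pos: [0.5244, 0.0288, 0.2269]
tool_rot: [-0.082, -0.121, 0.988, 0.039]
contact_force: [0.6, -0.5, -0.7]
gripper_width: 0.651
```

step_arm(steps=[[1,0.5,-7,0],[2,1,-14,0],[3,2,-20,0],[4,2,-25,0],[4,2,-25,0],[4,2,-25,0],[0,0,0,0]])

```text
time: 24.85
tool_pos: [0.5247, 0.0276, 0.3564]
tool_rot: [-0.08, -0.122, 0.988, 0.04]
contact_force: [-0.3, -0.1, 1.9]
gripper_width: 0.651
```

```bash
python3 - <<'E'
from h import *
s=state();print(s["time"],s["tool_pos"],s["contact_force"],s["gripper_width"])
ims=[]
for n in("top","scene"):
    im,d,w=cloud(n); ims.append(im); q=w[np.isfinite(w[...,2])]
    c=np.array([.506,.021])
    for _ in range(5):
        v=q[:,:2]-c; rr=np.hypot(*v.T); r_=q[(rr>.034)&(rr<.048)&(q[:,2]>.085)&(q[:,2]<.1)]
        A=np.c_[2*r_[:,:2],np.ones(len(r_))];t=np.linalg.lstsq(A,(r_[:,:2]**2).sum(1),rcond=None)[0];c=t[:2]
    print(n,"mug",c,len(r_),r_[:,2].max())
    k=q[(q[:,2]>.235)&(q[:,2]<.268)&(np.hypot(*(q[:,:2]-[.592,.0295]).T)<.085)]
    if len(k)>5: 
        m=np.array(cv2.minEnclosingCircle(k[:,:2].astype(np.float32))[0]);v=m-[.592,.0295];print("knob",m,len(k),"crank+12.566:",np.arctan2(v[1],-v[0])+.127)
    w0=np.load(n+".npz")["w"]
    for l,c,h in(("lemon",(.77,-.055),.07),("bowl",(.335,.18),.06),("salt",(.66,.366),.04),("large",(.79,.2),.07)):
        f=lambda w:(lambda q:q[(np.hypot(*(q[:,:2]-c).T)<h)&(q[:,2]>.015)&(q[:,2]<.12)].mean(0).round(3))(w[np.isfinite(w[...,2])])
        print(l,f(w0),f(w))
cv2.imwrite("pics/e.png",np.hstack([cv2.resize(ims[1][130:270,200:340],(400,400)),cv2.resize(ims[0][90:310,150:380],(400,400))])[...,::-1])
E
```

```text
24.85 [0.5247071  0.02756748 0.35638701] [-0.30607199 -0.05006674  1.87794578] 0.6510611054108645
top mug [0.50401001 0.02297262] 65 0.09500409808900767
knob [0.52438784 0.02493464] 9 crank+12.566: 0.05957955280384526
lemon [ 0.774 -0.057  0.042] [ 0.774 -0.057  0.042]
bowl [0.332 0.178 0.026] [0.332 0.178 0.026]
salt [0.666 0.372 0.068] [0.666 0.372 0.068]
large [0.79  0.195 0.063] [0.79  0.195 0.063]
scene mug [0.50458387 0.02127286] 93 0.0957429241533847
knob [0.52718449 0.0223555 ] 110 crank+12.566: 0.017215033422173523
lemon [ 0.771 -0.063  0.04 ] [ 0.771 -0.063  0.04 ]
bowl [0.339 0.183 0.027] [0.339 0.183 0.027]
salt [0.665 0.367 0.057] [0.665 0.367 0.057]
large [0.772 0.189 0.066] [0.758 0.182 0.062]
```

View pics/e.png

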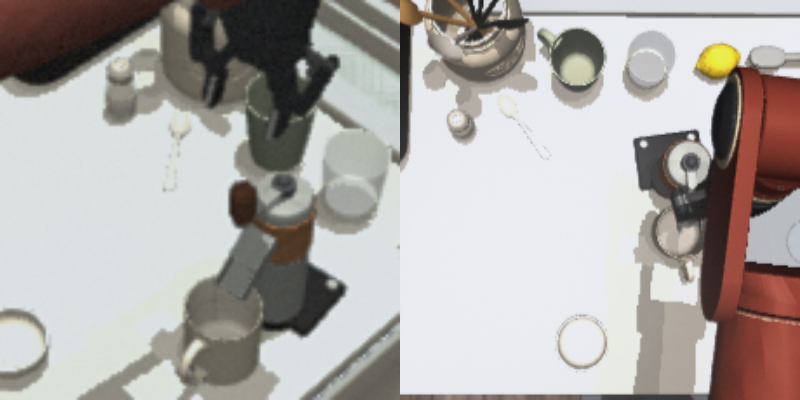

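The gripper is clear, the knob stands over the chute, and the mug sits upright below it. The bystanders are where they started. The large mug's shift in the scene view comes from the gripper hiding part of it; the top view shows it unchanged. Handing in.

```bash
python3 -c "from plant import *; print(job_done())"
```

```text
the job is handed in; nothing more can be done
None
```

The mug is under the chute, the crank has been turned twice through its heavy point, and the job is handed in at about 25 s of the 69 s. The hand-in reports no verdict.

- **Mug:** I carried it by the handle, set it down upright and released it. The last check put its mouth about 4 to 6 mm from the spout point (limit 25 mm). The camera checks show no movement of the mug during the cranking.
- **Crank:** The two turns ran at about 6.5 s and then about 6 s. The pace dipped to about 0.7 rad/s late in the first heavy stretch and peaked near 1.25 rad/s, averaged over each 0.8 s move. I saw no kick-back or racing at the ends of the moves. The knob was released at about 12.58 to 12.63 rad (target 12.57 ± 0.4).
- **Bystanders:** The lemon, bowl and salt shaker measured the same as at the start in both views. The teaspoon I checked only by eye, and it looked unmoved. The large mug was unchanged from the top; the scene view showed it shifted by about 15 mm, which I put down to the gripper hiding part of it.
- **Off-nominal:** The tool drifted to about 10° of tilt by the end of the turning, since the step moves cannot correct tilt. The grip on the knob held. The last force reading, with the gripper open and well above the mill, was 1.9 N; I took it as the aftermath of the stop, not contact, and did not take a second reading.

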